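# Rewind the stencil film and store its cassette

## Robot

A 7-joint arm with a two-finger parallel gripper is mounted at the origin on the work surface. World frame = base frame: x ahead of the robot, y to its left, z up, the work surface at z = 0. Lengths are in m, angles in rad, forces in N, time in s.
With the tool pointing down it reaches from about 0.425 to 0.925 m from the base axis. Payload 6.8 kg.
Tool frame: the origin (TCP) lies on the centre line of the jaws, within the pads' length; the fingertips stand bot.finger_overhang ahead of it and the grasp point (between the pads) lies 3 mm ahead of it (bot.finger_overhang is the distance from the TCP to the fingertips, in m); z points along the fingers, y is the direction in which the jaws open and shut (so a half turn about z gives the same grasp; the last joint's range is limited). The gripper opens to 85 mm and grips with 20 to 120 N. Pads are 22 mm wide; open, the fingers measure 114 mm over their backs; the gripper's body (76 mm by 85 mm) begins 54 mm behind the grasp point. The pads swing forward as they close: fully open they stand 13 mm farther back than shut.
Start: joints at [-1.416, 0.477, 0.022, 1.555, -0.011, 1.109, -0.083], TCP at [0.175, 0.652, 0.253] pointing down, gripper open.
Joint ranges: [-2.96, 2.96], [-0.34, 2.1], [-1.41, 1.46], [0.24, 2.44], [-1.37, 4.51], [0.17, 1.92], [-2.96, 2.96]. Speed limits (rad/s): [2.39, 2.39, 3.14, 3.14, 3.14, 3.14, 3.14].

## Interface

Orientations are given as a unit quaternion [w, x, y, z].
In Python, from station import bot gives the robot as it stands.
- The arm moves only by the tool drive_tool, never from a script. Its argument "increments" is text: rows parted by semicolons, each of 4 numbers parted by spaces: the shift along the world's x, y, z in m, then the turn about the world's z in rad. In form: tx ty tz spin; .... A call has 1 to 12 rows; each row shifts and turns the commanded pose from where the row before left it; what a row does not reach is not made up. A row lasts 1/12 s, in which the tool goes at most 41.7 mm and 7.16 degrees, less where a joint would pass 70% of its speed; a pose out of reach is approached as far as the arm can. A call is refused whole if a number of a shift passes 0.0417 or a number of a turn 0.125, either way. A call with a gripper value outside its range is refused whole. "grip" is the opening, from 0 (shut) to 1 (fully open), set as the call begins (left out, the last holds). The fingers move at their own pace and stop on an object; "squeeze" is the grip in N (left out, the last holds). Time passes only in rows, so rows that do not move let the fingers close. It gives the time, the measured TCP pose, the force and the opening at its end, in the units of the state.
- bot.get_obs(): the state, without advancing time (a new reading comes with each control period).
- bot.read_camera(name): name is "scene" or "top"; returns the picture (400x640x3 uint8, red, green, blue); there is no depth.
- bot.calibration(name): a dict with "fx", "fy", "cx", "cy" (pixels), "distortion" ([k1, k2, p1, p2, k3] as OpenCV has them; the pictures are not rectified), "camera_from_world" (4x4, takes a point from world to camera coordinates). Camera axes: x right, y down, z forward; pixel columns grow to the right and rows downward; lengths in m; the calibration is good to about 2 mm. A picture is of the moment at which its call begins. calibration takes no time and is no camera call.
- bot.hand_in(): hands the job in, once; it reports no verdict.
The state is a dict: "t": time; "q": joint angles; "joint_vel": joint speeds; "joint_torque": joint torques, N m; "eef_pos": TCP position; "tool_rot": TCP orientation; "contact_force": force on the tool from outside, world axes, zero at the start; "torque": the same for the moment, N m; "gripper_width": opening from 0.0 (shut) to 1.0 (fully open).
Only numpy, scipy, OpenCV 4.12 (cv2) and the standard library are available. Lean on these libraries where they do the work, as an engineer would, in place of code of your own. Each camera call takes 0.05 s, during which the arm holds its last target.

## Task

Wind the film back with the winder's crank (clockwise seen from above, one to two turns) until the resistance suddenly drops away and the catch pin beside it pops up, which unlocks the cover. Then slide the cover fully open, lift the film cassette out and stand it gently upright in the empty pocket of the wooden storage tray, and slide the cover fully shut again. Leave the pin up, and do not disturb the two cassettes already stored or the jar and the tape roll on the bench.

Things in the scene. Friction and masses are not known exactly. Their poses are not given: they have to be found in the camera images.
- winder: Bench film winder, grey metal box fixed to the table, 280 mm along its y, 130 along its x, flat top 85 mm above the table; behind its +y half a rear deck 80 mm deep, 2 mm lower. Origin: centre of the 130 x 280 underside, on the table. Crank on the -y half; in the +y half, under the cover, a chamber 84 x 84 mm centred at (0, 70) mm, floor 12 mm above the table. Left or right of the robot.
- hub: Fixed steel collar, 34 mm across, 9 mm high, under the crank. Origin on the crank's vertical axis at the winder's top face (85 mm above the table), at (0, -75) mm in the winder's frame. The crank turns about this point's vertical.
- crank_grip (a point): Middle of the upright handle of the crank: black cylinder 18 mm across and 34 mm tall, spinning freely on the end of a flat steel arm, 45 mm from the crank's axis. This point is 121 mm above the table; the handle reaches from 104 to 138 mm, with the steel arm (14 mm wide, top 103 mm) just below it. Its start direction round the axis is arbitrary.
- crank (a joint): Turn of the crank in rad, 0 at the start, growing clockwise seen from above; it cannot turn back past the start and stops at 16. Clockwise it drags (about 4 to 9 N at the handle) until the film is free, which happens somewhere between about 6 and 11 rad, then it turns almost freely.
- pin (a joint): Rise in m of the catch pin, a small brass-capped pin (cap 12 mm across) on a dark steel plate, on the winder's top between crank and cover: 0 held down (cap 9.5 mm above the winder's top) while the film is out, springs up by itself to 0.012 when the film is free. While it is down a bolt keeps the cover shut.
- pin_top (a point): Top of the pin's cap; the pin's place along the winder's x varies by 32 mm.
- cover (a joint): Slide of the square aluminium cover (98 x 98 x 6 mm) of the chamber in m: 0 shut, 0.095 fully open; it slides along the winder's +x, away from the robot, onto the rear deck, with about 1.5 N of friction and more when moved fast, and stays where it is left.
- cover_knob (a point): Middle of the upright black knob at the centre of the cover: 16 mm across, 30 mm tall, reaching from about 91 to 121 mm above the table; this point is 106 mm above the table. Moves with the cover.
- cassette: Film cassette in the winder's chamber: upright black cylinder 44 mm across and 42 tall with a small lip on its side (to 31 mm from the axis), and a square grey stub 18 x 18 mm, sides along its x and y, 26 tall, on top (42 to 68 mm above its underside). Origin: centre of its underside; z up. 80 to 140 g. The stub's top is 80 mm above the table, hidden by the cover at first.
- tray: Plywood storage tray fixed to the table, 95 mm along x, 275 mm along y, walls 40 mm high and 5 mm thick, floor 5 mm above the table, with two dividers (35 mm high) making three square pockets 85 mm wide, at -90, 0 and 90 mm along its y. Origin: centre of its underside.
- pocket: Centre of the floor of the empty pocket, 5 mm above the table, a thin round cork pad 60 mm across that can be seen because no cassette stands on it. Any of the three pockets.
- stored_a: A cassette of the same make already stored in a pocket of the tray; origin as for the cassette. Leave it (moving it 30 mm or tipping it is a fault).
- stored_b: Another stored cassette in the tray; leave it likewise.
- jar: White jar with a steel lid, 54 mm across, 60 mm tall, between winder and tray; leave it. Origin: centre of its underside.
- tape: Pale roll of tape lying flat, 64 mm across, 22 mm tall, between winder and tray; leave it. Origin: centre of its underside.

How it is judged:
On the way, in this order (a step that is already met when the one before it is completed fails the run):
1. the film is wound back and the catch pin has popped up (value of joint pin above 0.009 m), for 0.2 s.
2. the cover is slid open (value of joint cover above 0.085 m), for 0.2 s.
3. the cassette is lifted out of the winder (z of cassette in the frame of winder above 0.09 m), for 0.1 s.
4. the cassette stands released in the empty pocket (horizontal distance between cassette and pocket below 0.03 m and z of cassette in the frame of tray below 0.012 m and angle between cassette's own z axis and vertical below 0.15 rad and linear speed of cassette below 0.03 m/s and contact force between the fingers and cassette below 0.05 N), for 0.2 s.
At the end, for the whole second after the job is handed in: The cassette stands upright (within 0.15 rad) and at rest on the floor of the pocket that was empty (axis within 30 mm of its centre, underside less than 12 mm above the tray's underside), the cover is shut to within 5 mm, and the catch pin is up (more than 9 mm) (horizontal distance between cassette and pocket below 0.03 m and z of cassette in the frame of tray below 0.012 m and angle between cassette's own z axis and vertical below 0.15 rad and linear speed of cassette below 0.03 m/s and value of joint cover below 0.005 m and value of joint pin above 0.009 m); the robot touches nothing.
It fails at once if a stored cassette, the jar or the tape roll is moved by more than 30 mm or tipped ((distance of stored_a from where it was at the start of the episode above 0.03 m or angle between stored_a's own z axis and vertical above 0.4 rad) or (distance of stored_b from where it was at the start of the episode above 0.03 m or angle between stored_b's own z axis and vertical above 0.4 rad) or (distance of jar from where it was at the start of the episode above 0.03 m or angle between jar's own z axis and vertical above 0.4 rad) or (distance of tape from where it was at the start of the episode above 0.03 m or angle between tape's own z axis and vertical above 0.4 rad)).
It fails at once if the cassette is dropped (falls freely faster than 0.7 m/s, about 25 mm) (linear speed of cassette above 0.7 m/s and contact force between the fingers and cassette below 0.05 N).
It also fails if it takes over 72 s, if anything falls off the work surface, if the arm or the gripper's body presses on something with over 40 N, if the wrist force passes 120 N, or if a joint passes its speed limit or range.

## Working session

There is one attempt and no reset: what is moved stays moved. The work goes in short steps, Python scripts to look and compute and a tool call to move; the robot and the scene stay as the last step left them, time stands still between calls to the robot, and variables do not carry over. Pictures are saved under pics/ and viewed, and the job is handed in when it is done.

Besides the shell and the picture viewer there is one more tool, called after "Emit:" as name(argument=value, ...) on one line, values as JSON. drive_tool: Moves the arm, as the interface text tells. Its arguments: {"type":"object","properties":{"increments":{"type":"string"},"grip":{"type":"number"},"squeeze":{"type":"number"}},"required":["increments"]}

```bash
ls; mkdir -p pics; python3 - <<'E'
from station import bot
import cv2,numpy as np
o=bot.get_obs()
print({k:np.round(v,3) for k,v in o.items()}, bot.finger_overhang)
for n in("scene","top"):
    im=bot.read_camera(n); cv2.imwrite(f"pics/{n}0.png",im[...,::-1])
    c=bot.calibration(n); print(n,c)
E
```

```text
pics
{'t': np.float64(0.0), 'q': array([-1.416,  0.478,  0.022,  1.556, -0.011,  1.109, -0.083]), 'joint_vel': array([-0.002, -0.001, -0.   ,  0.   , -0.   , -0.001,  0.   ]), 'joint_torque': array([-0.0000e+00, -5.9646e+01,  1.6080e+00, -2.8119e+01,  1.3000e-02,
        9.0000e-03, -0.0000e+00]), 'eef_pos': array([0.175, 0.651, 0.252]), 'tool_rot': array([-0.   ,  0.131,  0.991, -0.001]), 'contact_force': array([0.387, 0.288, 0.401]), 'torque': array([ 0.051, -0.028,  0.09 ]), 'gripper_width': np.float64(1.001)} 0.022
scene {'fx': 462.0381049424367, 'fy': 462.0381049424367, 'cx': 325.2065390312139, 'cy': 196.5438019084129, 'distortion': array([-0.02924427,  0.        ,  0.        ,  0.        ,  0.        ]), 'camera_from_world': array([[-0.82179317,  0.56951764, -0.01748278,  0.45641991],
       [ 0.35748521,  0.49145972, -0.79414839, -0.12137317],
       [-0.44368944, -0.65887556, -0.60747237,  1.28079426],
       [ 0.        ,  0.        ,  0.        ,  1.        ]])}
top {'fx': 453.0221301211335, 'fy': 453.0221301211335, 'cx': 318.21488371146665, 'cy': 194.54260166847035, 'distortion': array([-0.04070169,  0.        ,  0.        ,  0.        ,  0.        ]), 'camera_from_world': array([[ 0.02060627, -0.99954977,  0.02180913, -0.02471482],
       [-0.99295705, -0.02300615, -0.11621964,  0.55204344],
       [ 0.11666906, -0.01926067, -0.99298407,  0.98140984],
       [ 0.        ,  0.        ,  0.        ,  1.        ]])}
```

View pics/scene0.png

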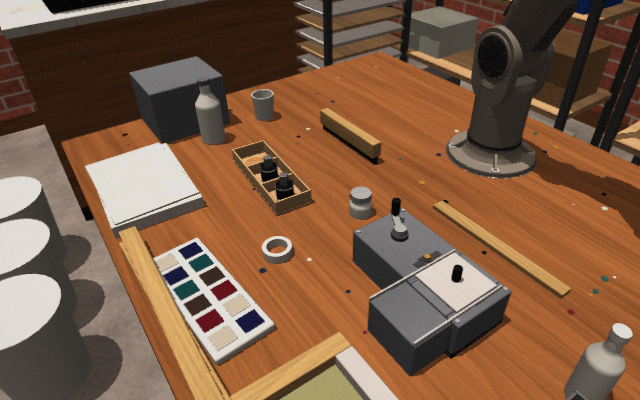

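View pics/top0.png

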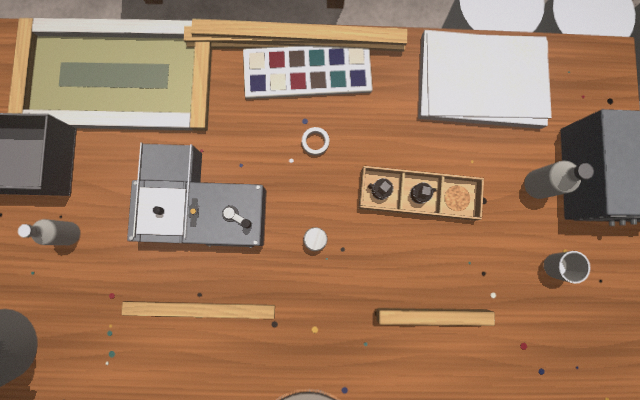

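Top view: winder at left (centre ~(197,213)), knob ~(158,211), crank handle ~(246,222), pin ~(193,211); tray right with the empty pocket ~(457,197). Scene view shows the handle at ~(396,206), knob ~(457,272). I'll enlarge these next.

```bash
cat > h.py <<'E'
import cv2,numpy as np
from station import bot
def ray(n,uv):
    c=bot.calibration(n);K=np.array([[c['fx'],0,c['cx']],[0,c['fy'],c['cy']],[0,0,1]])
    p=cv2.undistortPoints(np.array(uv,float).reshape(-1,1,2),K,np.array(c['distortion'])).reshape(-1,2)
    T=np.array(c['camera_from_world']);R=T[:3,:3];t=T[:3,3]
    d=np.c_[p,np.ones(len(p))]@R; return -R.T@t,d
def onplane(n,uv,z):
    o,d=ray(n,uv); return o+d*((z-o[2])/d[:,2])[:,None]
def tri(uv_top,uv_scene):
    A=[];b=[];
    o1,d1=ray("top",[uv_top]);o2,d2=ray("scene",[uv_scene]);d1=d1[0];d2=d2[0]
    M=np.c_[d1,-d2];s=np.linalg.lstsq(M,o2-o1,rcond=None)[0]
    a=o1+s[0]*d1;b=o2+s[1]*d2
    return (a+b)/2,np.linalg.norm(a-b)
def proj(n,P):
    c=bot.calibration(n);K=np.array([[c['fx'],0,c['cx']],[0,c['fy'],c['cy']],[0,0,1]])
    T=np.array(c['camera_from_world'])
    return cv2.projectPoints(np.array(P,float).reshape(-1,1,3),cv2.Rodrigues(T[:3,:3])[0],T[:3,3],K,np.array(c['distortion']))[0].reshape(-1,2)
def snap(n,f):
    im=bot.read_camera(n)[...,::-1].copy();cv2.imwrite(f"pics/{f}.png",im);return im
def crop(im,x0,y0,x1,y1,k,f):
    cv2.imwrite(f"pics/{f}.png",cv2.resize(im[y0:y1,x0:x1],None,fx=k,fy=k,interpolation=cv2.INTER_CUBIC))
E
python3 - <<'E'
from h import *
t=cv2.imread("pics/top0.png");s=cv2.imread("pics/scene0.png")
crop(t,120,135,280,255,5,"c1");crop(t,350,155,500,230,5,"c2");crop(s,340,185,520,315,4.4,"c3");crop(s,220,130,320,220,6,"c4")
E
```

```text
(no output)
```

View pics/c1.png

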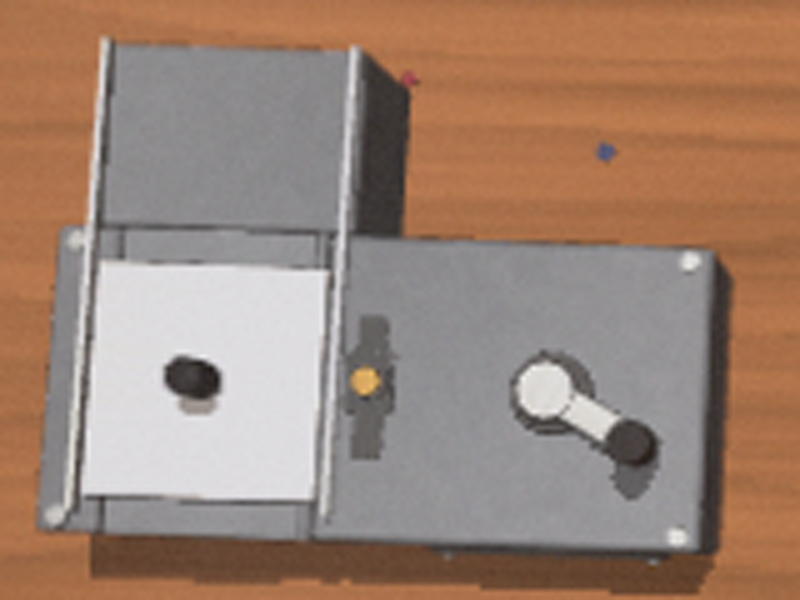

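View pics/c2.png

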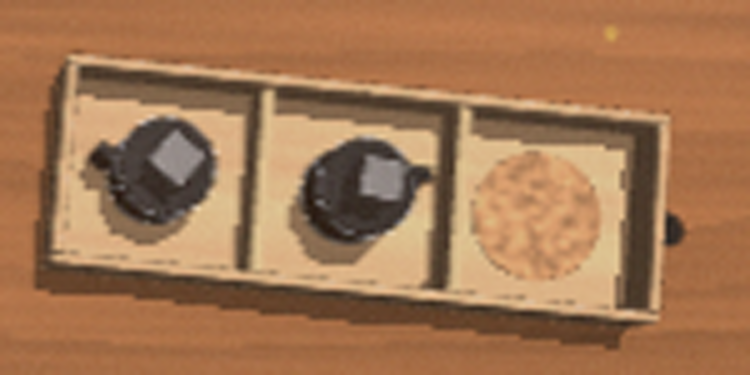

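View pics/c3.png

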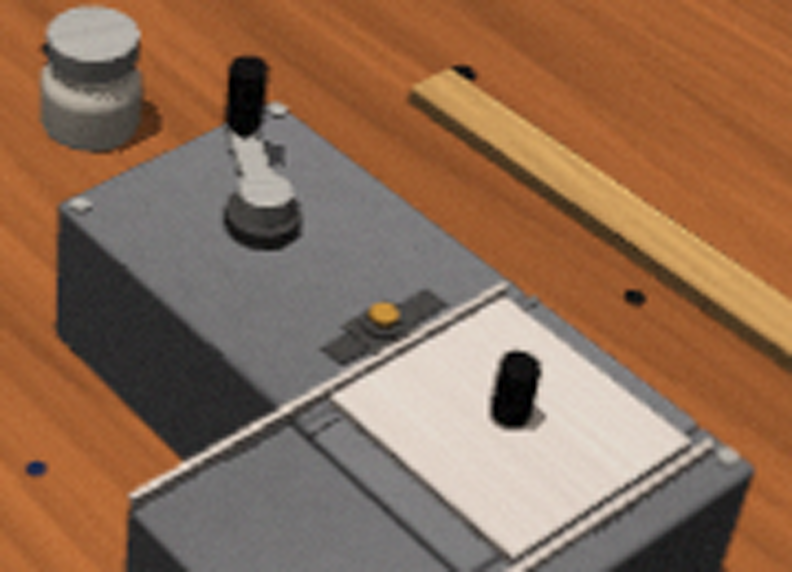

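View pics/c4.png

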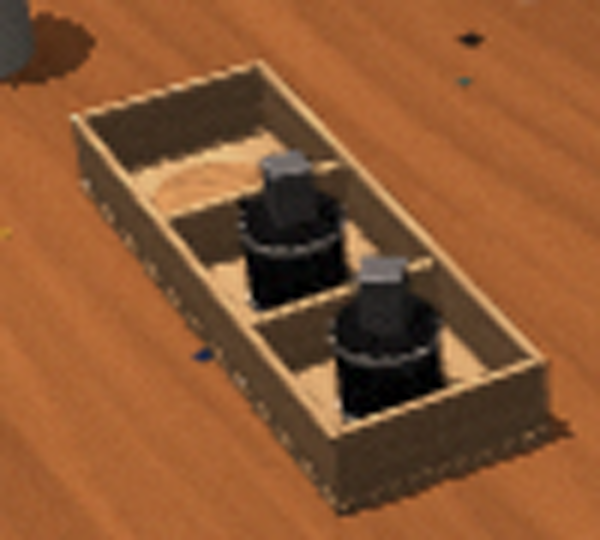

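```bash
python3 - <<'E'
from h import *
def C(n,x0,y0,k,pts): return np.array([(x0+(x+.5)/k-.5,y0+(y+.5)/k-.5) for x,y in pts])
t=cv2.imread("pics/top0.png");s=cv2.imread("pics/scene0.png")
def blob(im,x0,y0,x1,y1,th=45):
    m=(im[y0:y1,x0:x1].max(2)<th).astype(np.uint8)
    n,l,st,ce=cv2.connectedComponentsWithStats(m); i=1+np.argmax(st[1:,4]); 
    return ce[i]+[x0,y0],st[i]
ht=blob(t,235,212,256,230);hs=blob(s,388,195,402,215)
kt=blob(t,150,203,168,217);ks=blob(s,450,262,464,284)
print(ht,hs,kt,ks)
print("handle",tri(ht[0],hs[0]),"\nknob",tri(kt[0],ks[0]))
print("handle@.121",onplane("top",ht[0],.121),onplane("top",ht[0],.138),onplane("scene",hs[0],.121))
print("knob@",onplane("top",kt[0],.106),onplane("scene",ks[0],.106))
w=C("top",120,135,5,[(60,228),(715,250),(713,549),(38,531)])
W=onplane("top",w,.085);print("winder top corners",W.round(4),W.mean(0))
hub=C("top",120,135,5,[(545,390)]);print("hub cap",onplane("top",hub,.103))
hubs=C("scene",340,185,4.4,[(266,190)]);print("tri hub",tri(hub[0],hubs[0]))
pt=C("top",120,135,5,[(365,381)]);ps=C("scene",340,185,4.4,[(384,314)]);print("pin",tri(pt[0],ps[0]))
cc=C("",120,135,5,[(97,262),(329,271),(313,500),(83,494)]);CC=onplane("top",cc,.091);print("cover",CC.round(4),CC.mean(0))
p=C("",350,155,5,[(537,216)]);print("pad",onplane("top",p,.005),)
tc=C("",350,155,5,[(70,57),(668,118),(658,320),(50,262)]);TC=onplane("top",tc,.04);print("tray",TC.round(4),TC.mean(0))
st=C("",350,155,5,[(180,157),(382,177)]);print("stubs",onplane("top",st,.073))
print("jar tape",onplane("top",[[315,239]],.06),onplane("top",[[315.5,141]],.022))
ss=C("",220,130,6,[(288,160),(383,268)]);print(tri(st[1],ss[0]),tri(st[0],ss[1]))
E
```

```text
(array([248.5, 226.5]), array([13, 14,  2,  2,  2], dtype=int32)) (array([395.472, 205.96 ]), array([  4,   3,   8,  17, 125], dtype=int32)) (array([160., 209.]), array([10,  6,  1,  1,  1], dtype=int32)) (array([456.68421053, 273.30075188]), array([  2,   3,  10,  17, 133], dtype=int32))
handle (array([0.47370125, 0.12936038, 0.11698854]), np.float64(0.0007509449933124753)) 
knob (array([0.50420185, 0.31680524, 0.10563089]), np.float64(0.006184035060527145))
handle@.121 [[0.4738041  0.12857335 0.121     ]] [[0.47307021 0.12632067 0.138     ]] [[0.47700102 0.13319431 0.121     ]]
knob@ [[0.50625498 0.3143239  0.106     ]] [[0.50192454 0.31888032 0.106     ]]
winder top corners [[0.5678 0.3855 0.085 ]
 [0.5648 0.1069 0.085 ]
 [0.4386 0.1033 0.085 ]
 [0.4396 0.3862 0.085 ]] [0.50268387 0.24548332 0.085     ]
hub cap [[0.50232086 0.17310799 0.103     ]]
tri hub (array([0.50126554, 0.17355619, 0.1052312 ]), np.float64(0.0024520589246468595))
pin (array([0.50433561, 0.25067635, 0.09385551]), np.float64(0.0019339606168363682))
cover [[0.5528 0.3665 0.091 ]
 [0.5513 0.2683 0.091 ]
 [0.4551 0.2698 0.091 ]
 [0.4553 0.366  0.091 ]] [0.5036263  0.31764703 0.091     ]
pad [[ 0.5555314  -0.33552384  0.005     ]]
tray [[ 0.6184 -0.113   0.04  ]
 [ 0.5974 -0.3848  0.04  ]
 [ 0.5058 -0.3782  0.04  ]
 [ 0.5259 -0.1049  0.04  ]] [ 0.56187813 -0.24522946  0.04      ]
stubs [[ 0.56965295 -0.15712281  0.073     ]
 [ 0.56300818 -0.24517992  0.073     ]]
jar tape [[ 0.45272483 -0.00716019  0.06      ]] [[ 0.67717691 -0.00405477  0.022     ]]
(array([ 0.56123901, -0.24343936,  0.07555456]), np.float64(0.0034585102475311407)) (array([ 0.56798525, -0.15588188,  0.07289748]), np.float64(0.004108572772081616))
```

```bash
python3 - <<'E'
from h import *
t=cv2.imread("pics/top0.png");s=cv2.imread("pics/scene0.png")
print(t[215:228,238:256].max(2)); print(t[205:217,150:168].max(2))
def P(x,y,k=5,x0=120,y0=135): return [x0+(x+.5)/k-.5,y0+(y+.5)/k-.5]
print(onplane("top",[P(632,440)],.138),onplane("top",[P(632,440)],.13))
hb=np.array([.502,.172,.121])
for top in [.104,.138]: print(proj("top",[[.474,.1285,top]]),proj("scene",[[.474,.1285,top]]))
E
```

```text
[[196 144 131 151 150 150 153 152 151 152 151 152 151 152 153 154 153 156]
 [222 217 183 143 151 155 152 153 150 150 150 151 153 155 156 156 155 153]
 [222 222 220 211 163 115 151 154 152 149 152 155 150 151 154 153 156 153]
 [220 222 221 222 219 196 148 133 152 151 151 154 155 157 154 155 153 153]
 [217 219 221 222 211 131 101  70  71  94 129 157 155 153 157 156 154 153]
 [217 219 221 209 125  75  72  72  74  72  69  90 155 154 155 156 156 153]
 [213 214 209 157  75  70  71  69  74  74  70  57  89 155 157 153 152 152]
 [125 198 201  88  66  73  71  73  76  70  76  63  60 113 152 152 154 153]
 [ 96  93 119  90  68  71  68  71  72  76  72  73  45  84 125 154 153 150]
 [ 96  96  91  74  71  70  66  74  73  75  72  60  46  91 152 154 152 153]
 [155 146  94  69  71  72  71  69  71  73  72  51  46  86 152 152 157 153]
 [156 154 152 144  68  73  69  70  71  72  48  40  53 102 155 154 154 155]
 [156 154 153 153 141  75  69  59  50  47  43  55  83 111 154 152 150 153]]
[[221 222 222 221 220 222 221 221 222 222 221 222 224 222 222 224 222 224]
 [221 221 220 220 192 130 114 132 174 198 221 222
[... 270 characters left out ...]
60  63  67  68  75  66  48  50  50  50 172 222 223 223]
 [220 222 193  84  61  65  66  65  64  58  49  44  47  51 173 222 224 223]
 [223 223 209 151  68  60  66  62  60  49  48  51  48  68 178 221 222 224]
 [221 223 222 209 156  85  64  61  50  47  47  50  66 106 189 222 223 223]
 [221 221 221 222 222 199 143 113  86  66  61  80 131 196 222 223 225 223]
 [222 220 223 221 221 198 151 155 157 155 154 156 154 193 222 223 222 221]
 [222 223 224 222 222 204 156 156 155 157 156 154 160 197 222 222 222 221]]
[[0.48068537 0.13156572 0.138     ]] [[0.48109833 0.13267236 0.13      ]]
[[249.62144546 226.7871497 ]] [[394.39389745 210.87420416]]
[[247.41791574 226.00596221]] [[395.67414824 197.380705  ]]
```

Emit:
drive_tool(increments="0.02 -0.035 0 0.06;0.02 -0.035 0 0.06;0.02 -0.035 0 0.06;0.02 -0.035 0 0.06;0.02 -0.035 0 0.022;0.02 -0.035 0 0;0.02 -0.035 0 0;0.02 -0.035 0 0;0.02 -0.035 0 0;0.02 -0.035 0 0;0.02 -0.035 0 0;0.02 -0.035 0 0", grip=0.6, squeeze=30)

```text
t: 1.1
eef_pos: [0.4157, 0.2298, 0.2533]
tool_rot: [-0.0, 0.0, 1.0, 0.0]
contact_force: [1.7, -0.7, 0.5]
gripper_width: 0.596
```

Emit:
drive_tool(increments="0.0217 -0.0332 0 0;0.0217 -0.0332 0 0;0.0216 -0.0331 0 0;0 0 -0.03 0;0 0 -0.03 0;0 0 0 0;0 0 0 0", grip=0.6)

```text
t: 1.68
eef_pos: [0.4791, 0.1319, 0.1924]
tool_rot: [-0.002, 0.0, 1.0, -0.001]
contact_force: [0.1, -0.2, 0.6]
gripper_width: 0.601
```

```bash
python3 - <<'E'
from h import *
print(onplane("top",[[156.6,209.8]],.121))
o=bot.get_obs();print(o['eef_pos'],o['contact_force'])
a=snap("top","t1");b=snap("scene","s1")
crop(a,180,170,280,250,5,"t1c");crop(b,340,120,460,260,4,"s1c")
E
```

```text
[[0.50330872 0.31619737 0.121     ]]
[0.47912736 0.13194747 0.19236934] [ 0.13319871 -0.22465173  0.63590035]
```

View pics/s1c.png

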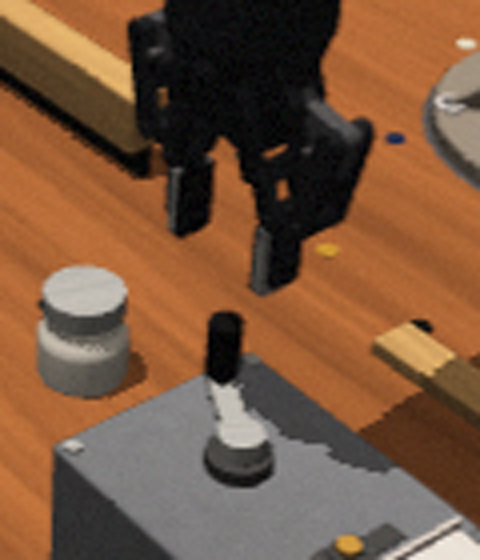

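View pics/t1c.png

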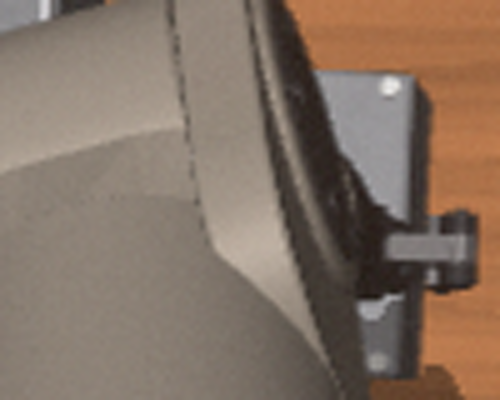

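Scene view: fingers straddle the handle (~(396,206)) and stand above it. I'll descend and grip.

Emit:
drive_tool(increments="0.001 0.0005 -0.02 0;0 0 -0.02 0;0 0 -0.02 0;0 0 0 0;0 0 0 0", grip=0.6)

```text
t: 2.2
eef_pos: [0.4816, 0.1334, 0.1342]
tool_rot: [0.0, 0.0, 1.0, 0.0]
contact_force: [0.0, -0.5, 0.8]
gripper_width: 0.6
```

Emit:
drive_tool(increments="0 0 0 0;0 0 0 0;0 0 0 0;0 0 0 0;0 0 0 0;0 0 0 0", grip=0, squeeze=30)

```text
t: 2.7
eef_pos: [0.4823, 0.1338, 0.1347]
tool_rot: [0.001, 0.0, 1.0, 0.001]
contact_force: [-1.8, 1.8, 7.3]
gripper_width: 0.2
```

```bash
python3 - <<'E'
from h import *
o=bot.get_obs();print(o['eef_pos'],o['contact_force'],o['gripper_width'])
b=snap("scene","s2");crop(b,340,120,460,260,4,"s2c")
E
```

```text
[0.48229435 0.13378388 0.13473704] [-1.78053953  1.75575392  7.26436466] 0.19990962702203285
```

View pics/s2c.png

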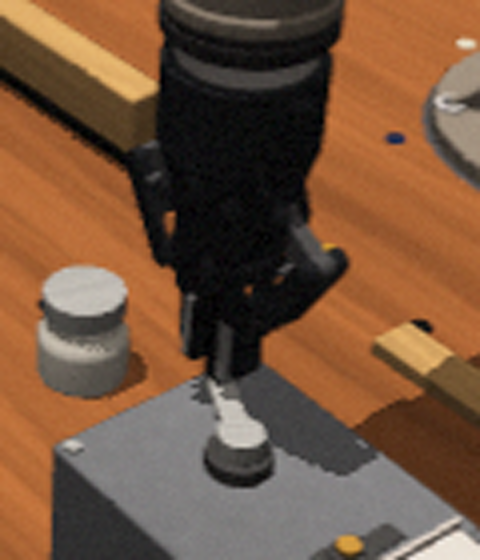

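```bash
python3 - <<'E'
import numpy as np
th=np.radians(-117-15*np.arange(25));p=.045*np.c_[np.cos(th),np.sin(th)];d=np.diff(p,axis=0)
for k in(0,12): print(";".join(f"{a:.4f} {b:.4f} 0 0" for a,b in d[k:k+12]))
E
```

```text
-0.0097 0.0067 0 0;-0.0076 0.0089 0 0;-0.0051 0.0106 0 0;-0.0021 0.0116 0 0;0.0009 0.0117 0 0;0.0039 0.0111 0 0;0.0067 0.0097 0 0;0.0089 0.0076 0 0;0.0106 0.0051 0 0;0.0116 0.0021 0 0;0.0117 -0.0009 0 0;0.0111 -0.0039 0 0
0.0097 -0.0067 0 0;0.0076 -0.0089 0 0;0.0051 -0.0106 0 0;0.0021 -0.0116 0 0;-0.0009 -0.0117 0 0;-0.0039 -0.0111 0 0;-0.0067 -0.0097 0 0;-0.0089 -0.0076 0 0;-0.0106 -0.0051 0 0;-0.0116 -0.0021 0 0;-0.0117 0.0009 0 0;-0.0111 0.0039 0 0
```

First only a quarter turn, to check forces.

Emit:
drive_tool(increments="0 0 0.002 0;-0.0097 0.0067 0 0;-0.0076 0.0089 0 0;-0.0051 0.0106 0 0;-0.0021 0.0116 0 0;0.0009 0.0117 0 0;0.0039 0.0111 0 0;0 0 0 0")

```text
t: 3.42
eef_pos: [0.463, 0.1919, 0.1354]
tool_rot: [0.001, 0.001, 1.0, -0.002]
contact_force: [3.0, -7.1, -1.8]
gripper_width: 0.196
```

```bash
python3 - <<'E'
from h import *
o=bot.get_obs();print(o['eef_pos'],o['contact_force'],o['torque'],o['gripper_width'])
b=snap("scene","s3");crop(b,340,120,460,260,4,"s3c")
E
```

```text
[0.46301037 0.1919237  0.13538529] [ 3.03766954 -7.12337955 -1.77738606] [-1.28365199 -0.66817237  0.00647437] 0.19643084330041136
```

View pics/s3c.png

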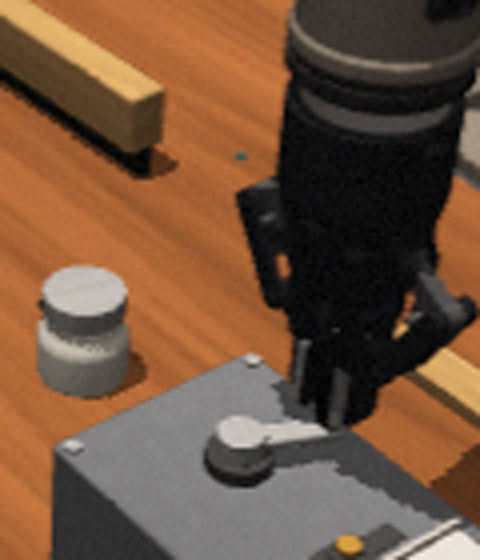

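Handle followed the arc (arm now points to ~(420,227)), forces ≈7 N, as expected. Continuing.

Emit:
drive_tool(increments="0.0067 0.0097 0 0;0.0089 0.0076 0 0;0.0106 0.0051 0 0;0.0116 0.0021 0 0;0.0117 -0.0009 0 0;0.0111 -0.0039 0 0;0.0097 -0.0067 0 0;0.0076 -0.0089 0 0;0.0051 -0.0106 0 0;0.0021 -0.0116 0 0;-0.0009 -0.0117 0 0;-0.0039 -0.0111 0 0")

```text
t: 4.47
eef_pos: [0.545, 0.1552, 0.1359]
tool_rot: [0.003, -0.001, 1.0, 0.002]
contact_force: [7.3, 5.9, -9.8]
gripper_width: 0.195
```

Emit:
drive_tool(increments="-0.0067 -0.0097 0 0;-0.0089 -0.0076 0 0;-0.0106 -0.0051 0 0;-0.0116 -0.0021 0 0;-0.0117 0.0009 0 0;-0.0111 0.0039 0 0;0 0 0 0")

```text
t: 5.05
eef_pos: [0.4821, 0.1341, 0.1357]
tool_rot: [0.002, -0.0, 1.0, 0.001]
contact_force: [6.8, 2.9, -9.2]
gripper_width: 0.196
```

```bash
python3 - <<'E'
from h import *
o=bot.get_obs();print(o['eef_pos'],o['contact_force'],o['gripper_width'])
b=snap("scene","s4");crop(b,340,120,460,260,4,"s4c")
E
```

```text
[0.48212571 0.13408578 0.13565232] [ 6.80497316  2.85846254 -9.19852185] 0.1963815530076089
```

View pics/s4c.png

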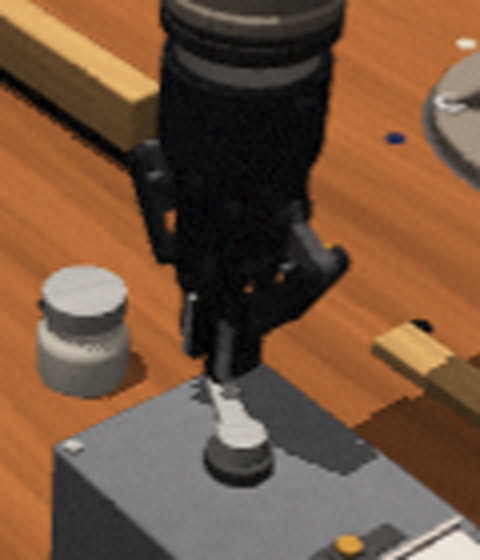

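One full turn done; pin cap still at ~(427,256), down. Continuing in quarter-turns.

Emit:
drive_tool(increments="-0.0097 0.0067 -0.0015 0;-0.0076 0.0089 0 0;-0.0051 0.0106 0 0;-0.0021 0.0116 0 0;0.0009 0.0117 0 0;0.0039 0.0111 0 0")

```text
t: 5.6
eef_pos: [0.4622, 0.1905, 0.1349]
tool_rot: [0.0, 0.002, 1.0, -0.002]
contact_force: [0.5, -10.2, 11.4]
gripper_width: 0.201
```

Emit:
drive_tool(increments="0.0067 0.0097 0 0;0.0089 0.0076 0 0;0.0106 0.0051 0 0;0.0116 0.0021 0 0;0.0117 -0.0009 0 0;0.0111 -0.0039 0 0")

```text
t: 6.1
eef_pos: [0.5218, 0.2151, 0.135]
tool_rot: [-0.001, -0.001, 1.0, 0.001]
contact_force: [-1.5, -1.0, 7.4]
gripper_width: 0.196
```

```bash
python3 - <<'E'
from h import *
b=snap("scene","s5");crop(b,340,120,480,280,3.7,"s5c")
E
```

```text
(no output)
```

View pics/s5c.png

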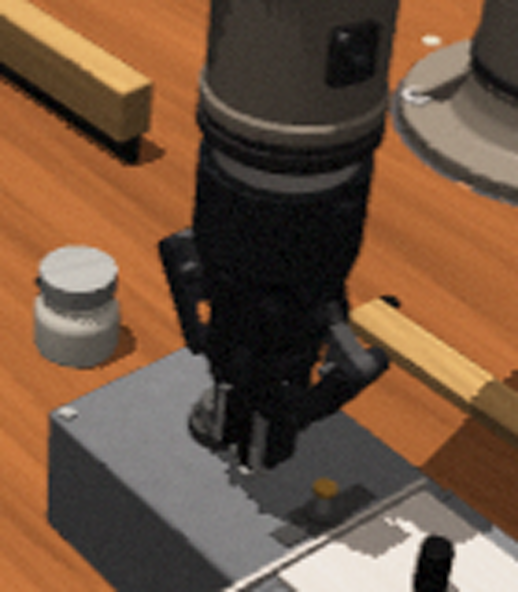

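Pin cap moved up from (427,256) to ~(428,252) and its shaft is visible; the force dropped too. The film is free, so I release and rise.

Emit:
drive_tool(increments="0 0 0 0;0 0 0 0;0 0 0 0", grip=0.4)

```text
t: 6.4
eef_pos: [0.5215, 0.2129, 0.1336]
tool_rot: [-0.001, 0.0, 1.0, -0.0]
contact_force: [-0.0, -0.3, -0.2]
gripper_width: 0.398
```

Emit:
drive_tool(increments="0 0 0.03 0;0 0 0.03 0;-0.006 0.034 0 0;-0.006 0.034 0 0;-0.0065 0.034 0 0;0 0 0 0;0 0 0 0", grip=0.5)

```text
t: 6.98
eef_pos: [0.5019, 0.3178, 0.1934]
tool_rot: [-0.001, -0.002, 1.0, 0.0]
contact_force: [0.3, -1.2, -0.6]
gripper_width: 0.501
```

```bash
python3 - <<'E'
from h import *
o=bot.get_obs();print(o['eef_pos'],o['contact_force'],o['gripper_width'])
b=snap("scene","s6");crop(b,360,120,540,320,3,"s6c")
E
```

```text
[0.50190995 0.31776595 0.19337821] [ 0.34477419 -1.21845674 -0.55243007] 0.5005915324891195
```

View pics/s6c.png

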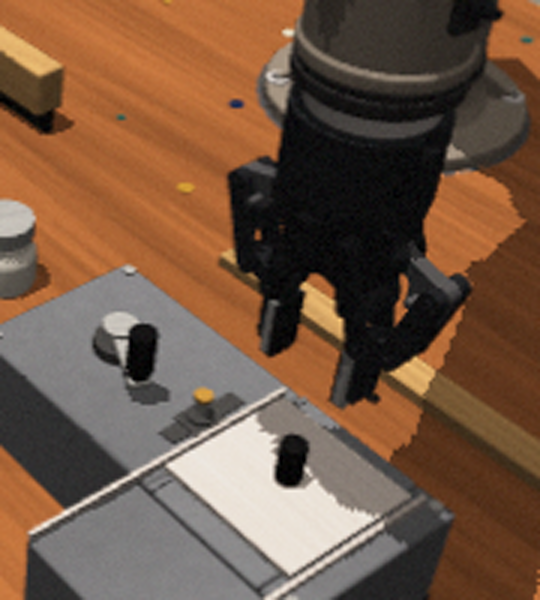

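Pin clearly up at (428,252). Jaws are above the knob, so I descend.

Emit:
drive_tool(increments="0 0 -0.024 0;0 0 -0.024 0;0 0 -0.023 0;0 0 0 0;0 0 0 0", grip=0.5)

```text
t: 7.45
eef_pos: [0.5034, 0.313, 0.122]
tool_rot: [-0.001, 0.001, 1.0, -0.001]
contact_force: [-0.2, -0.3, 0.3]
gripper_width: 0.502
```

Emit:
drive_tool(increments="0 0 0 0;0 0 0 0;0 0 0 0;0 0 0 0;0 0 0 0", grip=0)

```text
t: 7.87
eef_pos: [0.5048, 0.3181, 0.1249]
tool_rot: [0.002, -0.0, 1.0, 0.003]
contact_force: [0.1, 5.6, -2.2]
gripper_width: 0.172
```

Emit:
drive_tool(increments="0.008 0.002 0 0;0.012 0 0 0;0.012 0 0 0;0.012 0 0 0;0.012 0 0 0;0.012 0 0 0;0.012 0 0 0;0.01 0 0 0;0.006 0 0 0;0 0 0 0;0 0 0 0")

```text
t: 8.78
eef_pos: [0.6001, 0.3172, 0.1248]
tool_rot: [-0.0, 0.001, 1.0, 0.0]
contact_force: [-4.8, -1.0, 9.5]
gripper_width: 0.173
```

```bash
python3 - <<'E'
from h import *
o=bot.get_obs();print(o['eef_pos'],o['contact_force'],o['gripper_width'])
b=snap("scene","s7");crop(b,340,150,540,350,3,"s7c")
E
```

```text
[0.60005157 0.31719077 0.124787  ] [-4.77251937 -1.01392943  9.47474386] 0.1728253123972285
```

View pics/s7c.png

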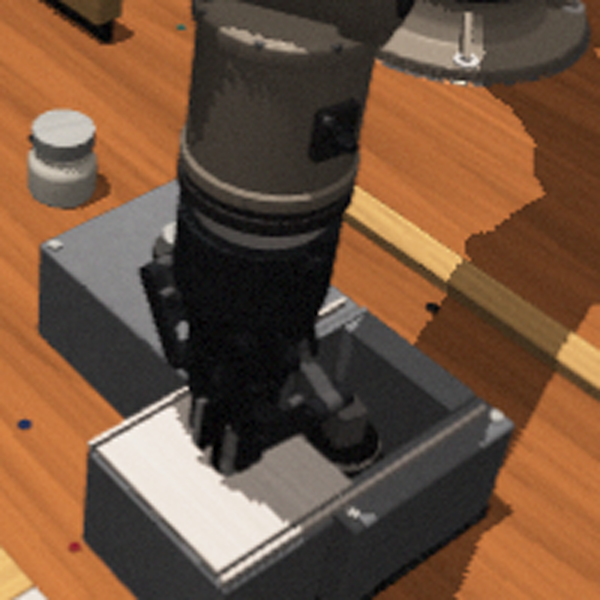

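Cover is open against its stop (x force −5 N) and the cassette is visible. I release and back off to measure it.

Emit:
drive_tool(increments="0 0 0 0;0 0 0 0;0 0 0 0;0 0 0.03 0;0 0 0.03 0;-0.02 -0.035 0.02 0;-0.02 -0.035 0.02 0;-0.02 -0.035 0.02 0;-0.02 -0.035 0 0;-0.02 -0.035 0 0;-0.02 -0.035 0 0", grip=0.5)

```text
t: 9.75
eef_pos: [0.4834, 0.1133, 0.2389]
tool_rot: [0.001, 0.0, 1.0, 0.0]
contact_force: [1.1, -0.4, 0.1]
gripper_width: 0.499
```

Emit:
drive_tool(increments="0 -0.035 0 0;0 -0.035 0 0;0 -0.035 0 0;0 -0.035 0 0;0 0 0 0")

```text
t: 10.17
eef_pos: [0.4837, -0.0328, 0.2389]
tool_rot: [0.001, 0.005, 1.0, -0.001]
contact_force: [0.1, 0.3, 0.6]
gripper_width: 0.502
```

```bash
python3 - <<'E'
from h import *
o=bot.get_obs();print(o['eef_pos'],o['contact_force'],o['gripper_width'])
b=snap("scene","s8");crop(b,400,220,520,340,5,"s8c")
a=snap("top","t8");crop(a,110,130,230,250,5,"t8c")
E
```

```text
[ 0.48367685 -0.03278832  0.2389401 ] [0.06766227 0.29527343 0.56272676] 0.501615528733405
```

View pics/s8c.png

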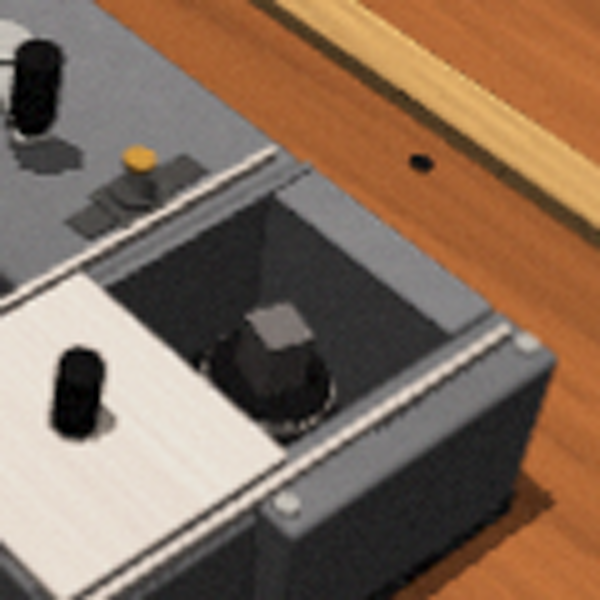

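View pics/t8c.png

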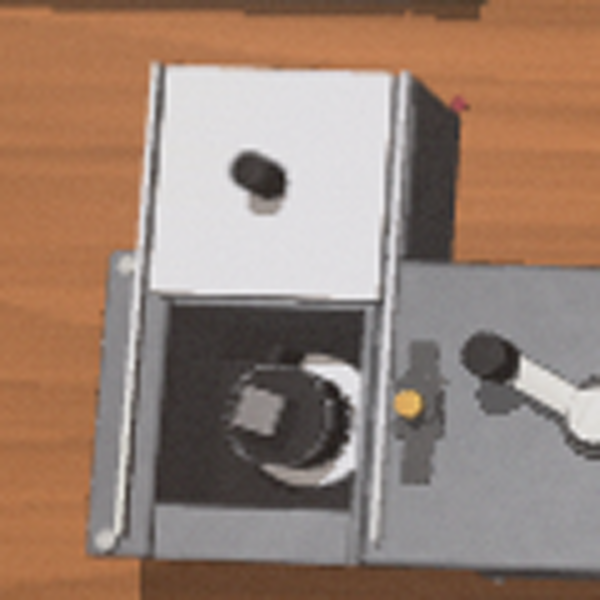

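```bash
python3 - <<'E'
from h import *
def C(x0,y0,k,pts): return np.array([(x0+(x+.5)/k-.5,y0+(y+.5)/k-.5) for x,y in pts])
tc=C(110,130,5,[(241,384),(284,390),(278,434),(232,428)]);sc=C(400,220,5,[(245,318),(285,303),(314,333),(268,352)])
T=onplane("top",tc,.08);S=onplane("scene",sc,.08)
print(T.round(4),T.mean(0));print(S.round(4),S.mean(0));print(tri(tc.mean(0),sc.mean(0)))
for P in(T,S):
    for i in range(4):
        d=P[(i+1)%4]-P[i];print(np.degrees(np.arctan2(d[1],d[0]))%90,np.linalg.norm(d))
m=((bot.read_camera("top")).max(2))[203:220,150:170];print(m)
E
```

```text
[[0.5137 0.3279 0.08  ]
 [0.5116 0.3095 0.08  ]
 [0.4928 0.3109 0.08  ]
 [0.4949 0.3306 0.08  ]] [0.50324794 0.31972061 0.08      ]
[[0.5092 0.3123 0.08  ]
 [0.4927 0.3156 0.08  ]
 [0.495  0.331  0.08  ]
 [0.5142 0.3277 0.08  ]] [0.50276858 0.32167366 0.08      ]
(array([0.50273424, 0.32068383, 0.07900817]), np.float64(0.0016960862488701572))
83.42502895834679 0.018546715887218953
85.56337517653384 0.018771707853840497
83.95695335910588 0.01976802654116641
81.85242233683552 0.01894929374191025
78.60811708698415 0.01678759761442239
81.6255538042954 0.015569839098696235
80.16695973627574 0.019506703550378965
71.89597209629974 0.01618987170345082
[[ 63  61  59  60  55  64  62  68  67  64  63 113 108 104 100  79  90  89
   82  79]
 [ 62  60  60  58  64  64  63  64  64  88  83  62  68  66  66  64  67  65
   67  66]
 [ 58  59  60  54  59  68  63  68 106 117  76  63  61  65  65  66  68  68
   66  66]
 [ 62  57  57  60  61  63  64  80  84  67  64  63  65  66  60  65  66  65
   67  65]
 [ 61  61  61  60  64  61  84  91  90 127 124  81  69  67  66  67  64  67
   68  67]
 [ 55  62  56  62  64  
[... 297 characters left out ...]
 101  57
   57  60]
 [ 58  60  62  60  64  70  81 114 141 141 147 144 146 145 145 112  62  60
   58  60]
 [ 60  60  58  60  77  84  97 130 143 146 142 145 145 145 147 107  55  56
   60  62]
 [ 58  59  60  62  62  61 111 151 141 145 145 147 144 148 128  83  54  58
   57  64]
 [ 59  58  59  65  61  83  89  64  87 128 145 142 146 150 117  59  60  52
   55  56]
 [ 58  60  60  57  63  64  63  62  59  60  56  84 128 147 109  56  56  53
   62  66]
 [ 59  59  57  61  65  73  82  64  59  57  56  54  54  52  58  54  56  59
   63  66]
 [ 60  61  59  59  66  61  80  80  63  61  55  54  53  55  60  53  55  59
   63  64]
 [ 59  58  57  61  62  62  76  96  85  60  63  62  56  56  54  56  53  64
   63  64]]
```

Emit:
drive_tool(increments="0.002 0.0353 0 -0.07;0.002 0.0353 0 -0.07;0.002 0.0353 0 0;0.002 0.0353 0 0;0.002 0.0353 0 0;0.002 0.0353 0 0;0.002 0.0353 0 0;0.002 0.0353 0 0;0.002 0.0353 0 0;0.0013 0.0353 0 0;0 0 0 0;0 0 0 0", grip=0.4)

```text
t: 11.32
eef_pos: [0.5015, 0.3325, 0.2376]
tool_rot: [-0.001, 0.067, 0.998, 0.0]
contact_force: [0.6, -0.5, 0.3]
gripper_width: 0.397
```

Emit:
drive_tool(increments="0 0 -0.025 0;0 0 -0.025 0;0 0 -0.025 0;0 0 -0.025 0;0 0 0 0;0 0 0 0;0 0 0 0")

```text
t: 11.9
eef_pos: [0.5041, 0.3281, 0.1397]
tool_rot: [0.001, 0.07, 0.998, 0.0]
contact_force: [0.1, 0.6, 0.6]
gripper_width: 0.403
```

```bash
python3 - <<'E'
from h import *
o=bot.get_obs();print(o['eef_pos'],o['tool_rot'],o['contact_force'],o['gripper_width'])
b=snap("scene","s9");crop(b,380,170,530,320,4,"s9c")
E
```

```text
[0.50409685 0.32809235 0.13971877] [5.72474541e-04 7.04672312e-02 9.97513827e-01 4.54409553e-04] [0.07407082 0.61424543 0.60833146] 0.4030698554884102
```

View pics/s9c.png

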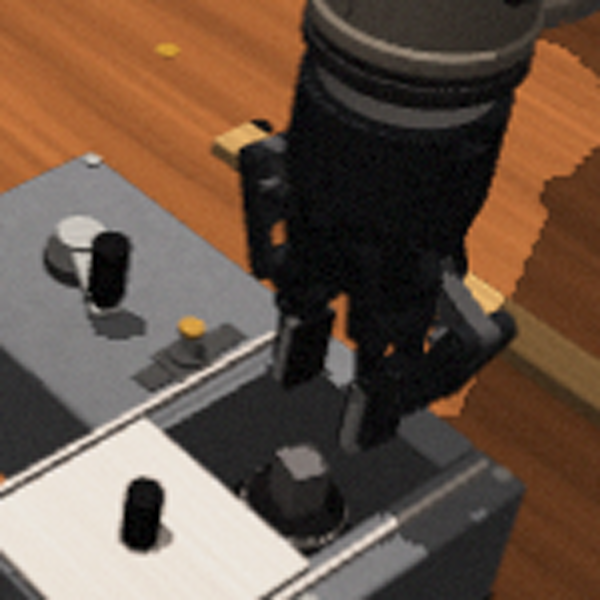

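Emit:
drive_tool(increments="-0.001 -0.0075 0 0;0 0 -0.015 0;0 0 -0.015 0;0 0 0 0;0 0 0 0;0 0 0 0")

```text
t: 12.45
eef_pos: [0.5031, 0.3205, 0.1096]
tool_rot: [0.001, 0.07, 0.998, 0.001]
contact_force: [0.2, -0.1, -0.4]
gripper_width: 0.395
```

Emit:
drive_tool(increments="0 0 -0.009 0;0 0 -0.009 0;0 0 -0.008 0;0 0 0 0;0 0 0 0")

```text
t: 12.87
eef_pos: [0.502, 0.3201, 0.0814]
tool_rot: [-0.001, 0.07, 0.998, -0.001]
contact_force: [0.3, -0.5, 0.6]
gripper_width: 0.398
```

Clear of contact. I close gently and lift.

Emit:
drive_tool(increments="0 0 0 0;0 0 0 0;0 0 0 0;0 0 0 0;0 0 0 0;0 0 0 0", grip=0, squeeze=40)

```text
t: 13.37
eef_pos: [0.5026, 0.3205, 0.0825]
tool_rot: [0.0, 0.07, 0.998, 0.0]
contact_force: [0.0, 0.2, 0.7]
gripper_width: 0.211
```

Emit:
drive_tool(increments="0 0 0.008 0;0 0 0.015 0;0 0 0.015 0;0 0 0.015 0;0 0 0.015 0;0 0 0.015 0;0 0 0.015 0;0 0 0.015 0;0 0 0.015 0;0 0 0.015 0;0 0 0 0;0 0 0 0")

```text
t: 14.37
eef_pos: [0.5028, 0.3206, 0.2262]
tool_rot: [0.001, 0.07, 0.998, 0.001]
contact_force: [-0.1, -0.5, -1.7]
gripper_width: 0.213
```

```bash
python3 - <<'E'
from h import *
o=bot.get_obs();print(o['eef_pos'],o['tool_rot'],o['contact_force'],o['gripper_width'])
b=snap("scene","s10");crop(b,380,120,530,320,3,"s10c")
E
```

```text
[0.5028165  0.32058595 0.22623835] [6.92549989e-04 7.03938899e-02 9.97518777e-01 7.14895830e-04] [-0.10419139 -0.52664084 -1.74248056] 0.21275767408059623
```

View pics/s10c.png

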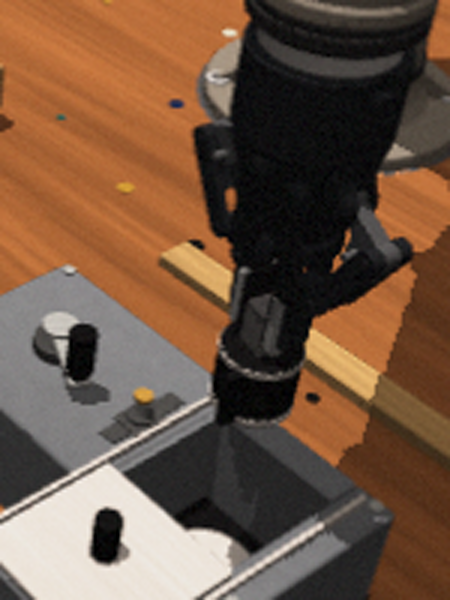

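```bash
python3 - <<'E'
from h import *
sc=np.array([(220+(x+.5)/6-.5,130+(y+.5)/6-.5) for x,y in [(75,117),(262,62),(543,362),(335,432)]])
S=onplane("scene",sc,.04);print(S.round(4),S.mean(0))
E
```

```text
[[ 0.5954 -0.3819  0.04  ]
 [ 0.504  -0.3744  0.04  ]
 [ 0.5265 -0.1032  0.04  ]
 [ 0.6153 -0.1125  0.04  ]] [ 0.56031459 -0.24300663  0.04      ]
```

Emit:
drive_tool(increments="0 -0.008 0.03 0;0.0027 -0.018 0.01 0;0.0027 -0.03 0 0;0.0027 -0.03 0 0;0.0027 -0.03 0 0;0.0027 -0.03 0 0;0.0027 -0.03 0 0;0.0027 -0.03 0 0;0.0027 -0.03 0 0;0.0027 -0.03 0 0;0.0027 -0.03 0 0;0.0027 -0.03 0 0")

```text
t: 15.42
eef_pos: [0.5313, -0.0071, 0.2642]
tool_rot: [-0.001, 0.07, 0.998, -0.0]
contact_force: [0.3, 0.3, -1.3]
gripper_width: 0.214
```

Emit:
drive_tool(increments="0.0027 -0.03 0 0;0.0027 -0.03 0 0;0.0027 -0.03 0 0;0.0027 -0.03 0 0;0.0027 -0.03 0 0;0.0027 -0.03 0 0;0.0027 -0.03 0 0;0.0027 -0.03 0 0;0.0027 -0.03 0 0;0 -0.03 0 0;0 -0.02 0 0;0 -0.01 0 0")

```text
t: 16.42
eef_pos: [0.5547, -0.339, 0.2639]
tool_rot: [-0.001, 0.072, 0.997, -0.001]
contact_force: [-0.9, 0.1, -0.7]
gripper_width: 0.216
```

Emit:
drive_tool(increments="0 0 0 0;0 0 0 0;0 0 0 0")

```text
t: 16.67
eef_pos: [0.557, -0.3333, 0.2647]
tool_rot: [-0.0, 0.069, 0.998, 0.001]
contact_force: [0.0, -0.1, -0.3]
gripper_width: 0.208
```

Emit:
drive_tool(increments="-0.002 0 -0.02 0;0 0 -0.025 0;0 0 -0.025 0;0 0 -0.025 0;0 0 -0.025 0;0 0 -0.02 0;0 0 -0.015 0;0 0 -0.01 0;0 0 0 0;0 0 0 0;0 0 0 0")

```text
t: 17.58
eef_pos: [0.5554, -0.3355, 0.1016]
tool_rot: [0.001, 0.07, 0.998, -0.0]
contact_force: [-0.4, -0.2, -0.5]
gripper_width: 0.208
```

```bash
python3 - <<'E'
from h import *
o=bot.get_obs();print(o['eef_pos'],o['tool_rot'],o['contact_force'],o['gripper_width'])
b=snap("scene","s11");crop(b,200,80,340,220,4,"s11c")
a=snap("top","t11");crop(a,340,140,520,260,4,"t11c")
E
```

```text
[ 0.55544669 -0.33548701  0.10161581] [ 9.41264460e-04  7.00084593e-02  9.97545919e-01 -2.62829512e-04] [-0.39374032 -0.24391812 -0.50122595] 0.20812101838478655
```

View pics/s11c.png

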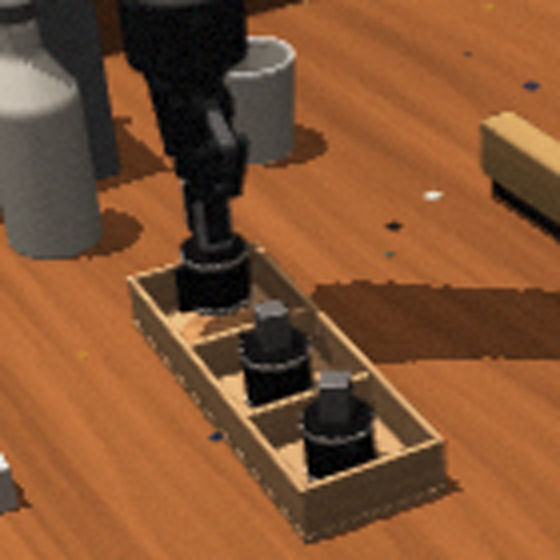

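View pics/t11c.png

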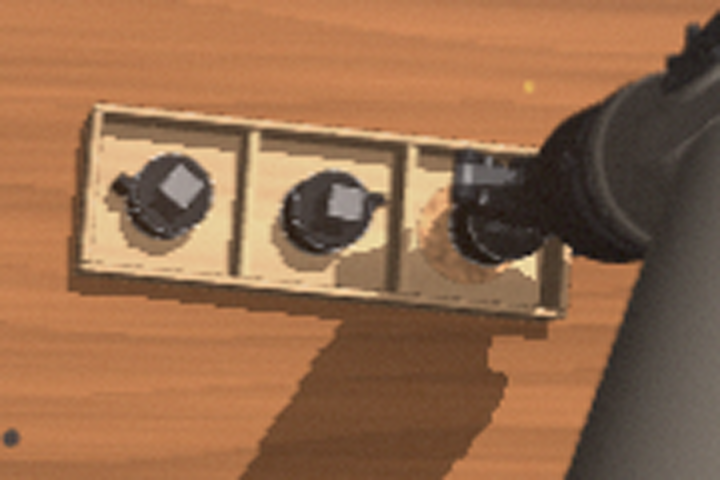

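The cassette hangs upright over the empty pocket, inside the walls. I lower it gently.

Emit:
drive_tool(increments="0 0 -0.008 0;0 0 -0.007 0;0 0 -0.004 0;0 0 -0.002 0;0 0 0 0;0 0 0 0;0 0 0 0")

```text
t: 18.27
eef_pos: [0.5546, -0.3358, 0.0795]
tool_rot: [0.0, 0.07, 0.998, -0.0]
contact_force: [0.4, -0.5, -0.6]
gripper_width: 0.211
```

Emit:
drive_tool(increments="0 0 -0.001 0;0 0 -0.001 0;0 0 0 0;0 0 0 0")

```text
t: 18.6
eef_pos: [0.5545, -0.3355, 0.0774]
tool_rot: [-0.0, 0.07, 0.998, 0.0]
contact_force: [-0.8, -0.4, -1.8]
gripper_width: 0.21
```

Emit:
drive_tool(increments="0 0 -0.001 0;0 0 -0.001 0;0 0 0 0;0 0 0 0")

```text
t: 18.93
eef_pos: [0.5546, -0.3356, 0.0756]
tool_rot: [0.0, 0.07, 0.998, -0.0]
contact_force: [-0.8, 0.0, 1.6]
gripper_width: 0.211
```

Emit:
drive_tool(increments="0 0 -0.001 0;0 0 0 0;0 0 0 0")

```text
t: 19.18
eef_pos: [0.5547, -0.3357, 0.0755]
tool_rot: [0.0, 0.07, 0.998, 0.0]
contact_force: [-3.8, 2.0, 8.6]
gripper_width: 0.217
```

Seated (8.6 N upward). I release slowly and look.

Emit:
drive_tool(increments="0 0 0 0;0 0 0 0;0 0 0 0;0 0 0 0", grip=0.4)

```text
t: 19.52
eef_pos: [0.5545, -0.3355, 0.0741]
tool_rot: [-0.0, 0.07, 0.998, 0.0]
contact_force: [-0.6, -0.5, -0.2]
gripper_width: 0.399
```

Emit:
drive_tool(increments="0 0 0.01 0;0 0 0.015 0;0 0 0.02 0;0 0 0.03 0;0 0 0.03 0;0 0 0.03 0;0 0 0.03 0;0 0.03 0.01 0;0 0.03 0 0;0 0.03 0 0;0 0.03 0 0;0 0 0 0")

```text
t: 20.52
eef_pos: [0.5556, -0.2083, 0.2497]
tool_rot: [-0.0, 0.066, 0.998, 0.002]
contact_force: [0.3, 0.9, -0.1]
gripper_width: 0.399
```

```bash
python3 - <<'E'
from h import *
o=bot.get_obs();print(o['eef_pos'],o['tool_rot'],o['contact_force'],o['gripper_width'])
b=snap("scene","s12");crop(b,200,80,340,220,4,"s12c")
a=snap("top","t12");crop(a,340,140,520,260,4,"t12c")
E
```

```text
[ 0.55561301 -0.20829349  0.24966374] [-2.75147747e-05  6.62964570e-02  9.97797671e-01  2.14179929e-03] [ 0.34085362  0.88965343 -0.06018097] 0.39885137738819504
```

View pics/s12c.png

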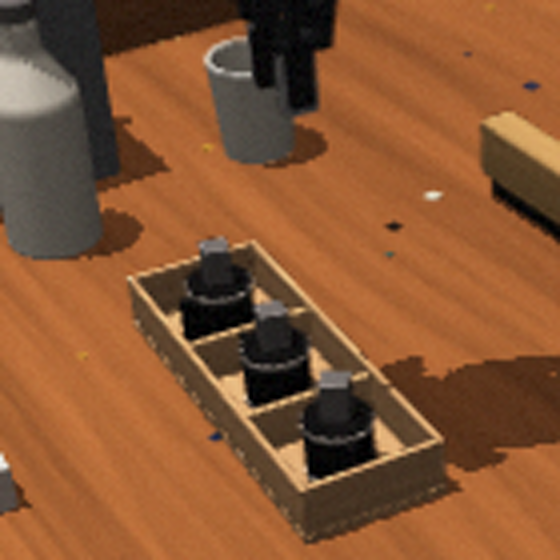

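View pics/t12c.png

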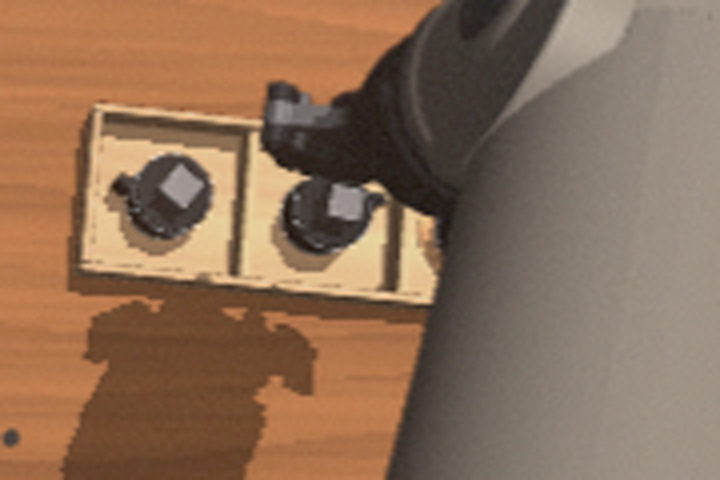

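Cassette stands upright in the former empty pocket (scene ~(253,155)), stored ones undisturbed. Back to the knob.

Emit:
drive_tool(increments="0.003 0.02 0 0.07;0.003 0.035 0 0.07;0.003 0.035 0 0;0.003 0.035 0 0;0.003 0.035 0 0;0.003 0.035 0 0;0.003 0.035 0 0;0.003 0.035 0 0;0.003 0.035 0 0;0.003 0.035 0 0;0.003 0.035 0 0;0.003 0.035 0 0", grip=0.5)

```text
t: 21.62
eef_pos: [0.5914, 0.1892, 0.2499]
tool_rot: [0.0, 0.002, 1.0, -0.0]
contact_force: [-0.9, -0.0, -0.4]
gripper_width: 0.498
```

Emit:
drive_tool(increments="0.003 0.035 0 0;0.003 0.035 0 0;0.001 0.03 0 0;0.001 0.017 0 0;0 0 0 0;0 0 0 0;0 0 0 0")

```text
t: 22.2
eef_pos: [0.5995, 0.3035, 0.2494]
tool_rot: [0.0, 0.002, 1.0, -0.001]
contact_force: [0.6, -0.4, -0.0]
gripper_width: 0.503
```

Emit:
drive_tool(increments="0 0.014 0 0;0 0 -0.03 0;0 0 -0.03 0;0 0 0 0;0 0 0 0")

```text
t: 22.62
eef_pos: [0.5979, 0.3194, 0.1884]
tool_rot: [-0.001, 0.001, 1.0, -0.001]
contact_force: [0.5, 0.6, -0.2]
gripper_width: 0.498
```

```bash
python3 - <<'E'
from h import *
o=bot.get_obs();print(o['eef_pos'],o['gripper_width'])
b=snap("scene","s13");crop(b,360,150,520,350,3,"s13c")
E
```

```text
[0.59785444 0.31939111 0.18835302] 0.4981755505992548
```

View pics/s13c.png

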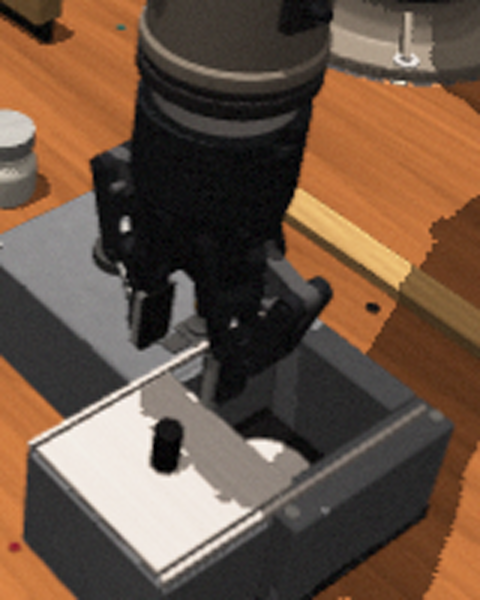

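Jaws sit above the open cover's knob (~(415,298)). I descend, grip and slide shut.

Emit:
drive_tool(increments="0.001 -0.002 -0.025 0;0 0 -0.025 0;0 0 -0.014 0;0 0 0 0;0 0 0 0")

```text
t: 23.08
eef_pos: [0.6, 0.3185, 0.1263]
tool_rot: [0.0, 0.001, 1.0, 0.0]
contact_force: [0.1, -0.0, 0.1]
gripper_width: 0.498
```

Emit:
drive_tool(increments="0 0 0 0;0 0 0 0;0 0 0 0;0 0 0 0;0 0 0 0", grip=0)

```text
t: 23.5
eef_pos: [0.6007, 0.3173, 0.1276]
tool_rot: [0.001, 0.001, 1.0, -0.0]
contact_force: [-1.1, -3.9, 5.1]
gripper_width: 0.167
```

Emit:
drive_tool(increments="-0.008 0 0 0;-0.012 0 0 0;-0.012 0 0 0;-0.012 0 0 0;-0.012 0 0 0;-0.012 0 0 0;-0.012 0 0 0;-0.01 0 0 0;-0.006 0 0 0;-0.002 0 0 0;0 0 0 0;0 0 0 0")

```text
t: 24.5
eef_pos: [0.5054, 0.3183, 0.1276]
tool_rot: [0.004, 0.001, 1.0, 0.001]
contact_force: [8.6, -1.4, 1.3]
gripper_width: 0.165
```

Emit:
drive_tool(increments="0 0 0 0;0 0 0 0;0 0 0 0;0 0 0 0;0 0 0.03 0;0 0 0.03 0;0 0 0.03 0;0 0 0.03 0;0 -0.03 0 0;0 -0.03 0 0;0 -0.03 0 0;0 -0.03 0 0", grip=0.5)

```text
t: 25.5
eef_pos: [0.5009, 0.1975, 0.2455]
tool_rot: [-0.0, -0.0, 1.0, 0.0]
contact_force: [-0.1, 0.1, 0.2]
gripper_width: 0.5
```

Emit:
drive_tool(increments="0 -0.03 0 0;0 -0.03 0 0;0 -0.03 0 0;0 -0.03 0 0;0 -0.03 0 0;0 -0.03 0 0;0 -0.03 0 0;0 -0.02 0 0;0 0 0 0;0 0 0 0;0 0 0 0")

```text
t: 26.42
eef_pos: [0.5014, -0.0304, 0.2453]
tool_rot: [-0.0, -0.0, 1.0, 0.0]
contact_force: [0.4, 0.4, -0.1]
gripper_width: 0.499
```

```bash
python3 - <<'E'
from h import *
o=bot.get_obs();print(o['eef_pos'],o['contact_force'],o['joint_vel'].round(3))
b=snap("scene","s14");crop(b,220,120,520,320,2.6,"s14c")
a=snap("top","t14");crop(a,110,130,270,250,5,"t14c")
E
```

```text
[ 0.50136299 -0.03043331  0.2452743 ] [ 0.41730457  0.371333   -0.05106184] [-0.016  0.003 -0.012 -0.002 -0.001 -0.001  0.002]
```

View pics/s14c.png

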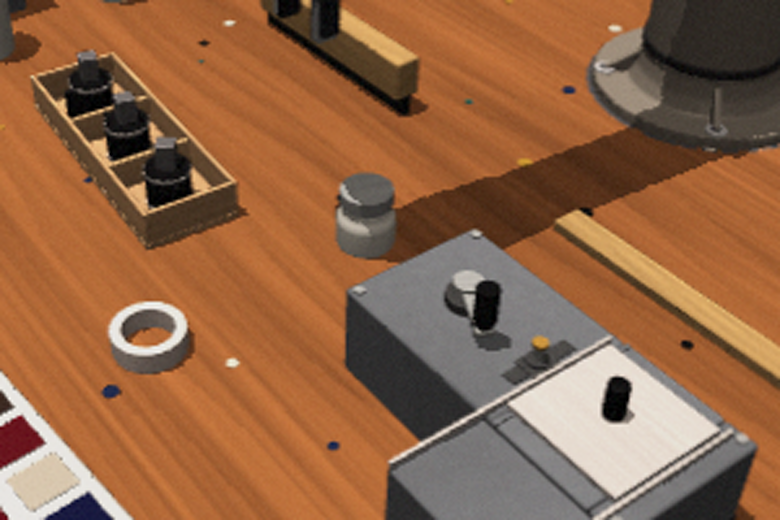

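View pics/t14c.png

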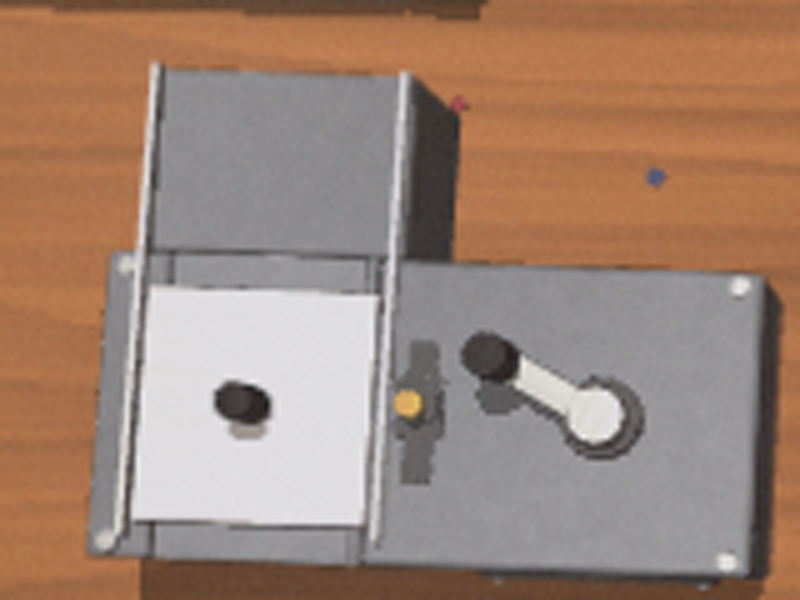

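Cover back at its starting place (corners (147,287)/(133,520) in the crop, as at the start), pin up, three cassettes upright, jar and tape in place. One numeric check, then I hand in.

```bash
python3 - <<'E'
from h import *
a=cv2.imread("pics/top0.png");b=cv2.imread("pics/t14.png")
def k(im):
    m=(im[200:222,142:180].max(2)<100);y,x=np.nonzero(m[:, :30]);return x.mean(),y.mean()
def cov(im):
    m=im[180:240,138:184].min(2)>190;y,x=np.nonzero(m);return x.mean(),y.mean(),len(x)
print(k(a),k(b),cov(a),cov(b))
for n,c in(("scene0","s14"),):
    p,q=cv2.imread(f"pics/{n}.png"),cv2.imread(f"pics/{c}.png")
    for nm,(x0,y0,x1,y1) in dict(jar=(345,182,376,220),tape=(256,230,298,266)).items():
        print(nm,[np.round(np.argwhere(i[y0:y1,x0:x1].min(2)>120).mean(0),2) for i in(p,q)])
bot.hand_in()
E
```

```text
(np.float64(16.098591549295776), np.float64(10.309859154929578)) (np.float64(16.098591549295776), np.float64(10.309859154929578)) (np.float64(22.683409436834093), np.float64(30.84424150177575), 1971) (np.float64(22.677974683544303), np.float64(30.844556962025315), 1975)
jar [array([13.55, 14.61]), array([20.71,  9.34])]
tape [array([16.1 , 20.28]), array([16.12, 20.23])]
the job is handed in; nothing more can be done
```

The job is done and handed in at about 26.5 s. `hand_in` gives no verdict, so these are my own checks.

**What I did**
- **Crank and pin:** I gripped the crank handle and turned it clockwise about 1.5 turns. The drag dropped away and the pin popped up.
- **Cover open:** I slid the cover to its far stop, about 95 mm of tool travel.
- **Cassette:** I lifted it by its stub and lowered it into the empty end pocket. The tool pressed down with 8.6 N at contact before I released it.
- **Cover shut:** I slid the cover back until it pressed against its stop with 8.6 N.

**Last checks**
- **Cover and pin:** The knob and cover sit at the same pixels in the top view as at the start, so the cover is shut. The pin is visibly up.
- **Cassettes:** All three stand upright in the tray in the scene view. The moved one's final place was judged from that view and from the release position, about 1 mm from the measured pocket centre. The arm hid that pocket from the top camera in my last look at the tray.
- **Tape roll:** It has not moved.
- **Jar:** The brightness check disagreed, with its centroid shifted by about 7 pixels in row and 5 in column. I put that down to the arm's shadow on the lid: the jar stands upright in the same place in the picture, and nothing came near it. I did not re-measure it.
- **Arm:** It was clear of everything, with contact force below 0.5 N.

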